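# Put the wire spool away in the sliding-lid bead case

### The job

Put the spool of wire away in the bead case: press down on top of the white lid plate and drag it fully back over the felt deck by friction, stand the spool upright in the bay it uncovers and let go, then press on the plate again and slide it fully home over the spool. The plate has no handle and is brittle: press just hard enough to move it, touch down slowly, and never load it with more than 25 newtons, and leave the bottle, the jar and the mug where they stand.

Things in the scene. Friction and masses are not known exactly. Their poses are not given: they have to be found in the camera images.
- case: Light wooden bead case screwed to the bench, 212 mm long (its x), 132 mm wide (its y), 46 mm high, walls 8 mm. Origin: centre of its underside, on packing 0 to 5 mm above the bench; x runs from the deck end to the bay end, z up. Half towards -x (x -98 to 3 mm): solid deck, grey felt top at z 37 mm. Half towards +x: bay under the lid. Side walls carry lips, 4 mm wide, over the lid's edges.
- bay (a point): Point on the floor of the case's bay, at its middle (case x 50.5, y 0, z 6 mm); axes as the case's. The bay is an open recess 95 mm (x) by 116 mm (y), 40 mm deep from the wall tops, with 32 mm of height below the lid.
- lid: Flat white plate 95 (case x) by 115 (y) by 5 mm, no handle, captive in the case's grooves. Origin: centre of its underside, at case z 38 mm; axes as the case's. Slides only along case x, 100 mm between hard stops: origin at case x 50.5 mm fully home (bay covered), -49.5 mm fully back (over the deck). Starts home or up to 6 mm short of it, stays where left.
- lid_top (a point): Middle of the lid's upper face, at case z 43 mm: where to press. The runners resist sliding with about 5 N whatever the pressure; fingertips pressed too lightly slip. The plate does not yield: a fraction of a millimetre more is many newtons, and above 25 N of contact force, knocks included, it cracks: come down on it at 10 mm/s or slower.
- spool: Loose spool of brass wire standing on the bench: two wooden flanges 40 mm in diameter and 5 mm thick, brass winding of 33 mm diameter between them, 26 mm high in all, about 80 g. Origin: centre of its underside, z up its axis.
- glue: Bystander: white glue bottle, 34 mm diameter, about 85 mm high, loose; origin at the centre of its underside.
- jar: Bystander: small glass jar with metal cap, 48 mm diameter, 45 mm high, loose; origin at the centre of its underside.
- mug: Bystander: white mug, 80 mm diameter, 95 mm high, loose, to the left of the case; origin at the centre of its underside.
Things that resemble listed ones, but are neither listed nor needed, are in the scene too. There is more than one size of the spool; the one meant has the size given above.

How it is judged:
On the way, in this order (a step that is already met when the one before it is completed fails the run):
1. the lid is dragged back over the deck, within 8 mm of its stop (x of lid in the frame of case below -0.0415 m), for 0.1 s.
2. the spool stands upright on the bay's floor, released (x of spool in the frame of case between 0.01 and 0.1 m and y of spool in the frame of case between -0.06 and 0.06 m and z of spool in the frame of case below 0.0085 m and angle between spool's own z axis and vertical below 0.15 rad and contact force between each of the arm, the fingers and spool below 0.1 N), for 0.2 s.
At the end, for the whole second after the job is handed in: The lid is fully home (within 3 mm of its far stop), the spool stands upright (within 0.15 rad) and at rest on the bay's floor under it, and nothing is held (x of lid in the frame of case above 0.0475 m and x of spool in the frame of case between 0.01 and 0.1 m and y of spool in the frame of case between -0.06 and 0.06 m and z of spool in the frame of case below 0.0085 m and angle between spool's own z axis and vertical below 0.15 rad and linear speed of spool below 0.02 m/s and linear speed of lid below 0.005 m/s); the robot touches nothing.
It fails at once if the lid plate is loaded by the robot with more than 25 N (contact force between any of the fingers, the arm and lid above 25 N).
It fails at once if the bottle, the jar or the mug is moved more than 20 mm or tipped (distance of any of glue, jar, mug from where it was at the start of the episode above 0.02 m or angle between any of glue, jar, mug's own z axis and vertical above 0.3 rad).
It also fails if it takes over 72 s, if anything falls off the work surface, if the arm or the gripper's body presses on something with over 40 N, if the wrist force passes 120 N, or if a joint passes its speed limit or range.

### The arm

A 6-joint arm with a two-finger parallel gripper is mounted at the origin on the work surface. World frame = base frame: x ahead of the robot, y to its left, z up, the work surface at z = 0. Lengths are in m, angles in rad, forces in N, time in s.
With the tool pointing down it reaches from about 0.275 to 0.875 m from the base axis. Payload 12.5 kg.
Tool frame: the origin (TCP) lies between the finger pads; the fingertips stand 11 mm ahead of it and the grasp point (between the pads) lies 8 mm behind it; z points along the fingers, y is the line along which they close (so a half turn about z gives the same grasp; the last joint's range is limited). The gripper opens to 85 mm and grips with 20 to 120 N. Pads are 22 mm wide; open, the fingers measure 114 mm over their backs; the gripper's body (76 mm by 85 mm) begins 54 mm behind the grasp point. The pads swing forward as they close: fully open they stand 13 mm farther back than shut.
Start: joints at [1.081, 0.351, 1.652, -0, 1.139, -0.085], TCP at [0.217, 0.506, 0.242] pointing down, gripper open.
Joint ranges: [-2.75, 2.75], [-0.79, 2.1], [0.01, 2.65], [-1.57, 4.71], [0.07, 3.14], [-2.87, 2.87]. Speed limits (rad/s): [2.22, 2.22, 2.79, 3.14, 3.14, 3.14].

### API

Orientations are given as a rotation vector (axis times angle).
In Python, from rig import * gives the robot as it stands.
- The arm moves only by the tool carry_out, never from a script. Its argument "steps" is a list of rows, each a list of 3 entries, a list of its own where there are three numbers: the shift along the tool's x, y, z in mm, then the turn, a rotation vector about the tool's x, y, z in rad, then the closure, from -1 (fully open) to 1 (shut). In form: [[[dx, dy, dz], [ax, ay, az], claw], ...]. A call has 1 to 10 rows; each row shifts and turns the commanded pose from where the row before left it, along the tool's axes as they then stand; what a row does not reach is not made up. A row lasts 1/12 s, in which the tool goes at most 41.7 mm and 7.16 degrees, less where a joint would pass 70% of its speed; a pose out of reach is approached as far as the arm can. A call is refused whole if a number of a shift passes 41.7 or a number of a turn 0.125, either way. A call with a gripper value outside its range is refused whole. The fingers move at their own pace and stop on an object; the grip force is fixed at half the most. Time passes only in rows, so rows that do not move let the fingers close. It gives the time, the measured TCP pose, the force, the opening and the grip force at its end, in the units of the state.
- state(): the state, without advancing time (a new reading comes with each control period).
- grab_frame(name): name is "side" or "top" or "wrist"; returns a dict with "color" (384x512x3 uint8, blue, green, red), "intrinsics" (3x3 intrinsics, pixels), "T" (4x4, takes a point from camera to world coordinates); the wrist camera has in their place "hand_eye" (4x4, takes a point from camera to tool coordinates, whose origin is the TCP and whose axes are the flange's). Camera axes: x right, y up, looking along -z (the intrinsics and any distortion apply to the point x, -y, -z); pixel columns grow to the right and rows downward; lengths in m; the calibration is good to about 2 mm. A picture is of the moment at which its call begins: read the wrist's pose just before it. There is no depth.
- job_done(): hands the job in; it is judged then, once.
Trained networks look in a picture, given as the dict that the camera call returned (one of the last four; its "shot" number tells which), for a name from the list of things; names that differ only in an ending like _2 or _b are one class to them, and where a whole thing is asked for, a point or a joint stands for the part that bears it (a point fixed in the world has none). Each returns a list of dicts, best first, with "p" (0 to 1); they miss things now and then, are a little off and sometimes report something else, mostly with a low value. They report only what shows in the picture. A call takes as long as a camera call. They do not tell look-alikes from the thing itself.
- outline_of(query, picture): "region" (384x512 bool, what is visible of it) and "rect" ([centre column, centre row, width, height] in pixels, round what is visible of it).
The state is a dict: "t": time; "joint_pos": joint angles; "qvel": joint speeds; "tau": joint torques, N m; "tool_pos": TCP position; "tool_rot": TCP orientation; "contact_force": force on the tool from outside, world axes, zero at the start; "ft_torque": the same for the moment, N m; "opening": opening from 0.0 (shut) to 1.0 (fully open); "grasp_force": force on a finger pad.
Only numpy, scipy, OpenCV 4.12 (cv2) and the standard library are available. Lean on these libraries where they do the work, as an engineer would, in place of code of your own. Each camera call takes 0.05 s, during which the arm holds its last target. There are 200 camera calls.

## Working session

There is one attempt and no reset: what is moved stays moved. The work goes in short steps, Python scripts to look and compute and a tool call to move; the robot and the scene stay as the last step left them, time stands still between calls to the robot, and variables do not carry over. Pictures are saved under pics/ and viewed, at most 10 in all, crops included, and the job is handed in when it is done.

Besides the shell and the picture viewer there is one more tool, called after "Request:" as name(argument=value, ...), one argument or row to a line, values as JSON. carry_out: Moves the arm, as the interface text tells. Its arguments: {"type":"object","properties":{"steps":{"type":"array","items":{"type":"array"}}},"required":["steps"]}

```bash
mkdir -p pics; cat > h.py <<'E'
from rig import *
import numpy as np, cv2
from scipy.spatial.transform import Rotation as R
def camT(f,s=None):
    if 'T' in f: return np.array(f['T'])
    T=np.eye(4);T[:3,:3]=R.from_rotvec(s['tool_rot']).as_matrix();T[:3,3]=s['tool_pos'];return T@np.array(f['hand_eye'])
def ray(f,T,u,v,z):
    K=np.array(f['intrinsics']);d=np.linalg.inv(K)@[u,v,1];d=T[:3,:3]@(d*[1,-1,-1]);o=T[:3,3]
    return o+d*(z-o[2])/d[2]
def proj(f,T,p):
    K=np.array(f['intrinsics']);c=np.linalg.inv(T)@np.r_[p,1];q=K@(c[:3]*[1,-1,-1]);return q[:2]/q[2]
E
python3 - <<'E'
from h import *
s=state();print(s)
ims=[]
for n in ['top','side']:
    f=grab_frame(n);T=camT(f);cv2.imwrite(f'pics/{n}0.png',f['color']);print(n,[k for k in f],T[:3,3].round(3),f['intrinsics'])
    for q in ['case','lid','spool','glue','jar','mug']:
        for o in outline_of(q,f)[:4]:
            m=o['region'];r=o['rect'];print(q,round(o['p'],2),np.round(r,1),ray(f,T,r[0],r[1],0.03).round(3))
    ims.append(f['color'])
im=cv2.resize(np.vstack(ims),None,fx=.78,fy=.78)
cv2.imwrite('pics/both.png',im)
E
```

```text
{'t': 0.0, 'joint_pos': array([ 1.08135611e+00,  3.51246381e-01,  1.65244640e+00, -2.05783345e-05,
        1.13909162e+00, -8.46034950e-02]), 'qvel': array([-0.00064919,  0.00076375, -0.00246683, -0.00048875,  0.0006542 ,
       -0.0009857 ]), 'tau': array([-3.67692657e-03, -5.06108236e+01, -2.91382205e+01, -3.30761113e-04,
        4.69894512e-03, -1.93719916e-05]), 'tool_pos': array([0.21645617, 0.50525958, 0.24174438]), 'tool_rot': array([-6.31504740e-01, -3.07714085e+00,  1.80352656e-03]), 'contact_force': array([-0.39156393,  0.06979551,  0.28844652]), 'ft_torque': array([-0.00174734,  0.02990856, -0.01146416]), 'grasp_force': 0.0, 'opening': 0.9977293668660705}
top ['color', 'intrinsics', 'T', 'shot'] [0.439 0.026 1.023] [[417.0737886    0.         257.2690229 ]
 [  0.         417.0737886  190.25453206]
 [  0.           0.           1.        ]]
case 0.74 [354.6 152.5  14.6  15. ] [ 0.599 -0.233  0.03 ]
case 0.69 [236.1 168.5  58.8  57.2] [0.566 0.054 0.03 ]
case 0.64 [245.2 183.9  92.5 103.7] [0.528 0.032 0.03 ]
lid 0.71 [236.7 165.6  55.6  55. ] [0.573 0.052 0.03 ]
spool 0.6 [
[... 401 characters left out ...]
olor', 'intrinsics', 'T', 'shot'] [-0.234 -0.723  0.724] [[459.81309516   0.         255.11721102]
 [  0.         459.81309516 190.38876546]
 [  0.           0.           1.        ]]
case 0.8 [255.1 200.8  72.   58.2] [0.507 0.015 0.03 ]
case 0.51 [166.4 156.4  25.9  37.1] [0.478 0.388 0.03 ]
lid 0.7 [261.8 184.1  43.5  25.2] [0.582 0.064 0.03 ]
spool 0.76 [303.4 230.2  26.3  21.1] [ 0.503 -0.162  0.03 ]
spool 0.63 [309.1 256.4  21.2  15.8] [ 0.436 -0.236  0.03 ]
spool 0.53 [292.4 273.   10.   19.7] [ 0.366 -0.247  0.03 ]
glue 0.64 [348.4 223.7  14.   30.8] [ 0.608 -0.222  0.03 ]
jar 0.77 [363.  273.1  16.3  29.6] [ 0.48  -0.354  0.03 ]
mug 0.67 [166.5 156.9  28.4  37.3] [0.476 0.385 0.03 ]
```

View pics/top0.png

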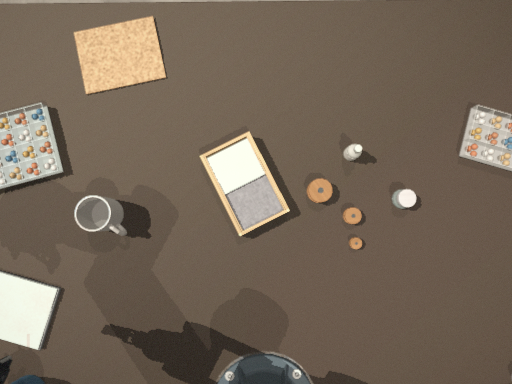

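View pics/side0.png

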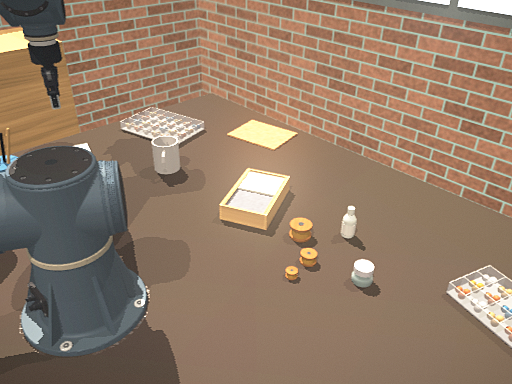

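The picture shows the case at (245,184), with the lid over its far half and the grey deck nearer the robot. There are three spools: (320,190) at about 27 px, (352,216) at about 18 px and (356,243) at about 13 px. At 417 px/m, 40 mm is about 17 px, so the middle one is the one I want.

```bash
cat >> h.py <<'E'
def shift(s,target,z=None):
    M=R.from_rotvec(s['tool_rot']).as_matrix();return (M.T@(np.array(target)-s['tool_pos']))*1000
def yaw_needed(s,ang):
    """turn about tool z (tool down) so tool y points along world angle ang (mod pi)"""
    M=R.from_rotvec(s['tool_rot']).as_matrix();a=np.arctan2(M[1,1],M[0,1]);d=(ang-a+np.pi/2)%np.pi-np.pi/2
    return -d
E
python3 - <<'E'
from h import *
f=grab_frame('top');T=camT(f);s=state()
g=cv2.cvtColor(f['color'],cv2.COLOR_BGR2GRAY);hsv=cv2.cvtColor(f['color'],cv2.COLOR_BGR2HSV)
m=(g>75).astype(np.uint8);m[:,:190]=0;m[:,300:]=0;m[:120]=0;m[250:]=0
n,l,st,c=cv2.connectedComponentsWithStats(m);k=1+st[1:,4].argmax()
pts=np.argwhere(l==k)[:,::-1].astype(np.float32);
w=np.array([ray(f,T,u,v,.0485)[:2] for u,v in pts]).astype(np.float32)*1000
r=cv2.minAreaRect(w);print('case rect mm',r, cv2.boxPoints(r).round(1))
o=outline_of('lid',f)[0];q=np.argwhere(o['region'])[:,::-1];wl=np.array([ray(f,T,u,v,.045)[:2] for u,v in q]);print('lid',wl.mean(0))
for u,v in [(352.5,216)]:print('spool',ray(f,T,u,v,.026))
print(R.from_rotvec(s['tool_rot']).as_matrix().round(3)); print(shift(s,[.53,.03,.3]))
f=grab_frame('wrist');print(f['hand_eye'],f['intrinsics'])
E
```

```text
case rect mm ((526.4692993164062, 33.202369689941406), (258.3676452636719, 304.3777160644531), 89.04844665527344) [[372.2 -93.4]
 [676.5 -98.5]
 [680.8 159.8]
 [376.4 164.9]]
lid [0.57004575 0.05382963]
spool [ 0.44620295 -0.2231286   0.026     ]
[[-0.919  0.394  0.   ]
 [ 0.394  0.919  0.   ]
 [-0.     0.    -1.   ]]
[-475.34468774 -313.6816704   -57.6770586 ]
[[ 3.84969321e-04  9.59067876e-01  2.83176025e-01  7.25727915e-02]
 [ 9.99999568e-01 -1.29716198e-04 -9.20143280e-04 -2.95992393e-05]
 [-8.45747343e-04  2.83176257e-01 -9.59067512e-01 -1.32006400e-01]
 [ 0.00000000e+00  0.00000000e+00  0.00000000e+00  1.00000000e+00]] [[338.96219398   0.         249.71493696]
 [  0.         338.96219398 186.31455423]
 [  0.           0.           1.        ]]
```

Request:
carry_out(
  steps=[
    [[-34,-22.4,0],[0,0,0],1],
    [[-34,-22.4,0],[0,0,0],1],
    [[-34,-22.4,0],[0,0,0],1],
    [[-34,-22.4,0],[0,0,0],1],
    [[-34,-22.4,0],[0,0,0],1],
    [[-34,-22.4,0],[0,0,0],1],
    [[-34,-22.4,0],[0,0,0],1],
    [[-34,-22.4,0],[0,0,0],1],
    [[-34,-22.4,0],[0,0,0],1],
    [[-34,-22.4,0],[0,0,0],1],
  ],
)

```text
t: 1.68
tool_pos: [0.4417, 0.1639, 0.2426]
tool_rot: [0.631, 3.077, 0.0]
contact_force: [1.0, 1.3, -0.1]
opening: 0.0
grasp_force: 0.0
```

Request:
carry_out(
  steps=[
    [[-34,-22.4,0],[0,0,0],1],
    [[-34,-22.4,0],[0,0,0],1],
    [[-34,-22.4,0],[0,0,0],1],
    [[0,0,0],[0,0,0.12],1],
    [[0,0,0],[0,0,0.12],1],
    [[0,0,0],[0,0,0.12],1],
    [[0,0,0],[0,0,0.12],1],
    [[0,0,0],[0,0,0.12],1],
    [[0,0,0],[0,0,0.12],1],
    [[0,0,0],[0,0,0],1],
  ],
)

```text
t: 2.52
tool_pos: [0.5082, 0.0638, 0.2423]
tool_rot: [1.682, 2.653, 0.0]
contact_force: [-0.1, 0.0, 0.2]
opening: 0.003
grasp_force: 0.0
```

```bash
python3 - <<'E'
from h import *
s=state();f=grab_frame('wrist');T=camT(f,s);print(s['tool_pos'],s['joint_pos'],s['opening'],s['contact_force'])
cv2.imwrite('pics/w1.png',f['color'])
np.savez('w1.npz',T=T,K=f['intrinsics'],c=f['color'])
for q in ['case','lid']:
    for o in outline_of(q,f)[:2]:
        r=o['rect'];print(q,round(o['p'],2),np.round(r,1),ray(f,T,r[0],r[1],0.045).round(3))
        c,_=cv2.findContours(o['region'].astype(np.uint8),0,1);c=max(c,key=cv2.contourArea);b=cv2.boxPoints(cv2.minAreaRect(c));print(b.round(0))
E
```

```text
[0.50816447 0.06379518 0.24229637] [ 3.39702764e-02  2.82068275e-01  1.74797092e+00 -3.50529989e-06
  1.11153841e+00 -4.06491198e-01] 0.003027473284903066 [-0.14220207  0.04807013  0.20192738]
case 0.87 [256.1 192.  220.4 132.2] [0.527 0.039 0.045]
[[147. 126.]
 [365. 125.]
 [366. 253.]
 [148. 255.]]
case 0.45 [302.7 191.1  97.8 102.8] [0.569 0.06  0.045]
[[254. 143.]
 [350. 143.]
 [350. 243.]
 [254. 243.]]
lid 0.75 [303.4 192.8  95.   98.9] [0.571 0.059 0.045]
[[254. 243.]
 [254. 143.]
 [350. 143.]
 [350. 243.]]
```

View pics/w1.png

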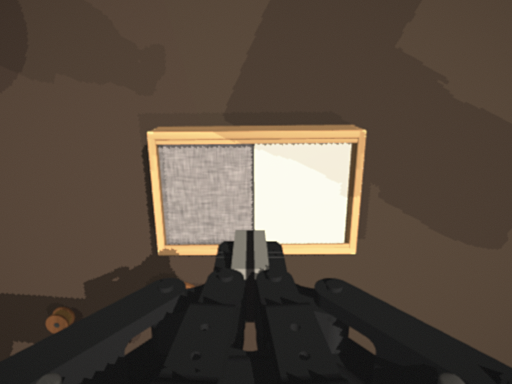

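The wrist view shows the case already square with the tool. The top rim corners are near (149,132), (364,130), (158,254) and (356,254), and the lid covers columns 254 to 350. I'll fit the case pose from these.

```bash
python3 - <<'E'
from h import *
from scipy.optimize import least_squares
d=np.load('w1.npz');f=dict(intrinsics=d['K']);T=d['T'];s=state()
C=np.array([(-106,66),(106,66),(-106,-66),(106,-66)])/1000
P=np.array([(149,132),(364,130),(158,254),(356,254)])
def w(p,x,y,z):
    c,n=np.cos(p[2]),np.sin(p[2]);return np.array([p[0]+c*x-n*y,p[1]+n*x+c*y,p[3]+z])
r=least_squares(lambda p:np.concatenate([proj(f,T,w(p,*c,.046))-q for c,q in zip(C,P)]),[.53,.03,.43,.003])
p=r.x;print(p,r.fun.round(1))
p[3]=.0025
r=least_squares(lambda q:np.concatenate([proj(f,T,w([*q,.0025],*c,.046))-k for c,k in zip(C,P)]),p[:3]);p=np.r_[r.x,.0025];print(p,r.fun.round(1))
np.save('case.npy',p)
# lid x extents
for x in (3,0,-3,98,95):print(x,proj(f,T,w(p,x/1000,0,.043)).round(1))
L=w(p,.048,0,.043);print('lidtop',L)
ft=grab_frame('top');Tt=camT(ft)
for c in C:print('top pred',proj(ft,Tt,w(p,*c,.046)).round(1))
M=R.from_rotvec(s['tool_rot']).as_matrix();print(M.round(3),'yaw',yaw_needed(s,p[2]))
print('shift',shift(s,L+[0,0,.011+.010]))
E
```

```text
[ 0.52971259  0.03472198  0.44739808 -0.00356699] [-1.1  0.   1.5  0.6  1.   0.3 -1.4 -1. ]
[0.52893626 0.0360481  0.44735496 0.0025    ] [-3.2 -0.8  3.6 -0.3 -0.7  1.7  0.2  0.4]
3 [259.6 195.2]
0 [256.7 195.3]
-3 [253.7 195.3]
98 [352.8 194.6]
95 [349.9 194.6]
lidtop [0.5722128  0.05681205 0.0455    ]
top pred [238.7 236.2]
top pred [198.2 155.4]
top pred [289.2 210.6]
top pred [248.4 130.6]
[[-0.435  0.9    0.   ]
 [ 0.9    0.435  0.   ]
 [-0.     0.    -1.   ]] yaw 0.0028202646068002934
shift [-34.17796619  54.61140335 175.8029649 ]
```

Request:
carry_out(
  steps=[
    [[-8,12,25],[0,0,0],1],
    [[-8,14,35],[0,0,0],1],
    [[-8,14,35],[0,0,0],1],
    [[-8,14,30],[0,0,0],1],
    [[-2,0,20],[0,0,0],1],
    [[0,0,15],[0,0,0],1],
    [[0,0,10],[0,0,0],1],
    [[0,0,5],[0,0,0],1],
    [[0,0,0],[0,0,0],1],
    [[0,0,0],[0,0,0],1],
  ],
)

```text
t: 3.55
tool_pos: [0.5719, 0.0565, 0.0681]
tool_rot: [1.674, 2.658, 0.001]
contact_force: [0.3, 0.0, 0.1]
opening: 0.003
grasp_force: 0.0
```

Request:
carry_out(
  steps=[
    [[0,0,0.8],[0,0,0],1],
    [[0,0,0.8],[0,0,0],1],
    [[0,0,0.8],[0,0,0],1],
    [[0,0,0.8],[0,0,0],1],
    [[0,0,0.8],[0,0,0],1],
    [[0,0,0.6],[0,0,0],1],
    [[0,0,0],[0,0,0],1],
  ],
)

```text
t: 4.13
tool_pos: [0.5715, 0.0564, 0.0626]
tool_rot: [-1.675, -2.658, 0.0]
contact_force: [-0.3, -0.4, 0.3]
opening: -0.003
grasp_force: 0.0
```

Request:
carry_out(
  steps=[
    [[0,0,0.5],[0,0,0],1],
    [[0,0,0.5],[0,0,0],1],
    [[0,0,0.5],[0,0,0],1],
    [[0,0,0.5],[0,0,0],1],
    [[0,0,0.5],[0,0,0],1],
    [[0,0,0],[0,0,0],1],
    [[0,0,0],[0,0,0],1],
  ],
)

```text
t: 4.72
tool_pos: [0.5715, 0.0564, 0.0602]
tool_rot: [-1.675, -2.658, 0.0]
contact_force: [-0.3, 0.2, 0.1]
opening: -0.001
grasp_force: 0.0
```

```bash
python3 - <<'E'
from h import *
s=state();f=grab_frame('wrist');T=camT(f,s);print(s['tool_pos'],s['contact_force'])
cv2.imwrite('pics/w2.png',cv2.resize(f['color'],(768,576)))
E
```

```text
[0.5715479  0.05640767 0.06017421] [-0.34768255  0.20276657  0.11355332]
```

View pics/w2.png

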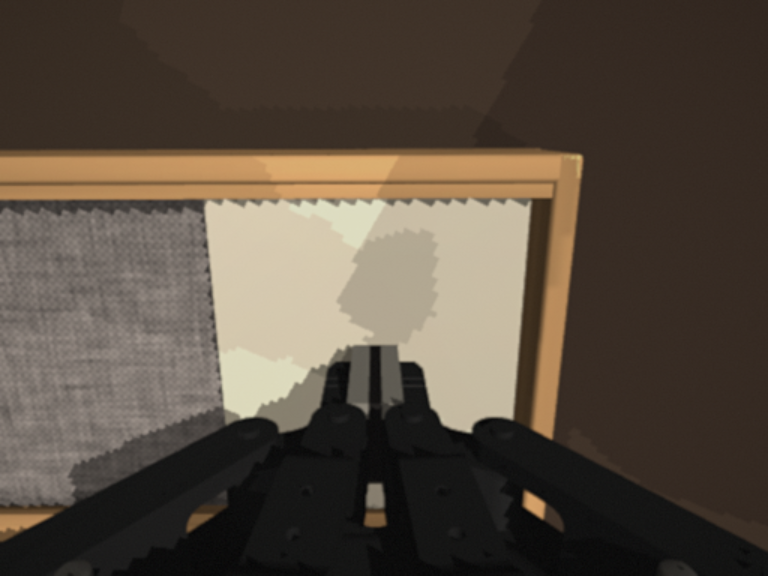

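The fingers are over the middle of the lid, at about (375,350), and not touching yet. The lid spans columns 205 to 530 and sits a few mm short of home.

Request:
carry_out(
  steps=[
    [[0,0,0.25],[0,0,0],1],
    [[0,0,0.25],[0,0,0],1],
    [[0,0,0.25],[0,0,0],1],
    [[0,0,0.25],[0,0,0],1],
    [[0,0,0],[0,0,0],1],
  ],
)

```text
t: 5.18
tool_pos: [0.5715, 0.0564, 0.0591]
tool_rot: [-1.675, -2.658, 0.0]
contact_force: [-0.3, -0.3, -0.3]
opening: -0.003
grasp_force: 0.0
```

Request:
carry_out(
  steps=[
    [[0,0,0.2],[0,0,0],1],
    [[0,0,0.2],[0,0,0],1],
    [[0,0,0],[0,0,0],1],
  ],
)

```text
t: 5.43
tool_pos: [0.5715, 0.0564, 0.0587]
tool_rot: [-1.675, -2.658, 0.0]
contact_force: [-0.5, -0.8, 0.5]
opening: 0.003
grasp_force: 0.0
```

Request:
carry_out(
  steps=[
    [[0,0,0.2],[0,0,0],1],
    [[0,0,0.2],[0,0,0],1],
    [[0,0,0],[0,0,0],1],
  ],
)

```text
t: 5.68
tool_pos: [0.5715, 0.0564, 0.0583]
tool_rot: [-1.675, -2.658, 0.0]
contact_force: [0.2, 1.1, -0.2]
opening: 0.001
grasp_force: 0.0
```

Request:
carry_out(
  steps=[
    [[0,0,0.15],[0,0,0],1],
    [[0,0,0.15],[0,0,0],1],
    [[0,0,0],[0,0,0],1],
  ],
)

```text
t: 5.93
tool_pos: [0.5716, 0.0564, 0.0581]
tool_rot: [1.675, 2.658, -0.0]
contact_force: [-0.2, 0.3, 0.4]
opening: 0.002
grasp_force: 0.0
```

Request:
carry_out(
  steps=[
    [[0,0,0.15],[0,0,0],1],
    [[0,0,0.15],[0,0,0],1],
    [[0,0,0],[0,0,0],1],
  ],
)

```text
t: 6.18
tool_pos: [0.5716, 0.0564, 0.0578]
tool_rot: [1.675, 2.658, -0.0]
contact_force: [-0.3, 0.2, 0.2]
opening: 0.002
grasp_force: 0.0
```

Request:
carry_out(
  steps=[
    [[0,0,0.15],[0,0,0],1],
    [[0,0,0.15],[0,0,0],1],
    [[0,0,0],[0,0,0],1],
  ],
)

```text
t: 6.43
tool_pos: [0.5716, 0.0564, 0.0575]
tool_rot: [1.675, 2.658, -0.0]
contact_force: [-0.8, -0.4, -0.0]
opening: -0.002
grasp_force: 0.0
```

Request:
carry_out(
  steps=[
    [[0,0,0.15],[0,0,0],1],
    [[0,0,0.15],[0,0,0],1],
    [[0,0,0],[0,0,0],1],
  ],
)

```text
t: 6.68
tool_pos: [0.5715, 0.0564, 0.0572]
tool_rot: [-1.675, -2.658, 0.0]
contact_force: [-0.1, 0.1, -0.7]
opening: -0.002
grasp_force: 0.0
```

Request:
carry_out(
  steps=[
    [[0,0,0.15],[0,0,0],1],
    [[0,0,0.15],[0,0,0],1],
    [[0,0,0],[0,0,0],1],
  ],
)

```text
t: 6.93
tool_pos: [0.5715, 0.0564, 0.0569]
tool_rot: [1.675, 2.658, -0.0]
contact_force: [0.4, 0.6, -0.7]
opening: 0.002
grasp_force: 0.0
```

Request:
carry_out(
  steps=[
    [[0,0,0.15],[0,0,0],1],
    [[0,0,0.15],[0,0,0],1],
    [[0,0,0],[0,0,0],1],
  ],
)

```text
t: 7.18
tool_pos: [0.5715, 0.0564, 0.0566]
tool_rot: [-1.675, -2.658, 0.0]
contact_force: [-0.4, 0.1, 0.7]
opening: 0.001
grasp_force: 0.0
```

Request:
carry_out(
  steps=[
    [[0,0,0.15],[0,0,0],1],
    [[0,0,0.15],[0,0,0],1],
    [[0,0,0],[0,0,0],1],
  ],
)

```text
t: 7.43
tool_pos: [0.5715, 0.0564, 0.0563]
tool_rot: [-1.675, -2.658, 0.0]
contact_force: [-0.4, -0.4, 0.2]
opening: -0.0
grasp_force: 0.0
```

Request:
carry_out(
  steps=[
    [[0,0,0.15],[0,0,0],1],
    [[0,0,0.15],[0,0,0],1],
    [[0,0,0],[0,0,0],1],
  ],
)

```text
t: 7.68
tool_pos: [0.5715, 0.0564, 0.056]
tool_rot: [-1.675, -2.658, 0.0]
contact_force: [0.2, 0.4, -1.0]
opening: -0.005
grasp_force: 0.0
```

Request:
carry_out(
  steps=[
    [[0,0,0.15],[0,0,0],1],
    [[0,0,0.15],[0,0,0],1],
    [[0,0,0],[0,0,0],1],
  ],
)

```text
t: 7.93
tool_pos: [0.5716, 0.0564, 0.0557]
tool_rot: [1.675, 2.658, -0.0]
contact_force: [0.2, -0.5, 0.3]
opening: 0.0
grasp_force: 0.0
```

Request:
carry_out(
  steps=[
    [[0,0,0.15],[0,0,0],1],
    [[0,0,0.15],[0,0,0],1],
    [[0,0,0],[0,0,0],1],
  ],
)

```text
t: 8.18
tool_pos: [0.5715, 0.0564, 0.0554]
tool_rot: [-1.675, -2.658, 0.0]
contact_force: [-0.2, -0.2, -0.4]
opening: 0.002
grasp_force: 0.0
```

Request:
carry_out(
  steps=[
    [[0,0,0.15],[0,0,0],1],
    [[0,0,0.15],[0,0,0],1],
    [[0,0,0],[0,0,0],1],
  ],
)

```text
t: 8.43
tool_pos: [0.5716, 0.0564, 0.0551]
tool_rot: [-1.675, -2.658, 0.0]
contact_force: [0.7, 0.1, 0.2]
opening: 0.002
grasp_force: 0.0
```

Request:
carry_out(
  steps=[
    [[0,0,0.15],[0,0,0],1],
    [[0,0,0.15],[0,0,0],1],
    [[0,0,0],[0,0,0],1],
  ],
)

```text
t: 8.68
tool_pos: [0.5715, 0.0564, 0.0548]
tool_rot: [-1.675, -2.658, 0.0]
contact_force: [0.2, 0.7, -0.4]
opening: 0.002
grasp_force: 0.0
```

Request:
carry_out(
  steps=[
    [[0,0,0.15],[0,0,0],1],
    [[0,0,0.15],[0,0,0],1],
    [[0,0,0],[0,0,0],1],
  ],
)

```text
t: 8.93
tool_pos: [0.5716, 0.0564, 0.0546]
tool_rot: [1.675, 2.658, 0.0]
contact_force: [-0.5, -0.5, 2.4]
opening: 0.001
grasp_force: 1.3
```

Request:
carry_out(
  steps=[
    [[0,0,0.1],[0,0,0],1],
    [[0,0,0],[0,0,0],1],
  ],
)

```text
t: 9.1
tool_pos: [0.5716, 0.0564, 0.0546]
tool_rot: [1.675, 2.658, 0.0]
contact_force: [-2.7, -0.4, 4.8]
opening: -0.001
grasp_force: 2.5
```

Request:
carry_out(
  steps=[
    [[0,0,0.1],[0,0,0],1],
    [[0,0,0.1],[0,0,0],1],
    [[0,0,0],[0,0,0],1],
  ],
)

```text
t: 9.35
tool_pos: [0.5716, 0.0564, 0.0546]
tool_rot: [1.675, 2.658, 0.0]
contact_force: [-2.9, -0.2, 7.3]
opening: 0.001
grasp_force: 3.8
```

Request:
carry_out(
  steps=[
    [[0,0,0.1],[0,0,0],1],
    [[0,0,0.1],[0,0,0],1],
    [[0,0,0.05],[0,0,0],1],
    [[0,0,0],[0,0,0],1],
  ],
)

```text
t: 9.68
tool_pos: [0.5716, 0.0564, 0.0545]
tool_rot: [1.675, 2.658, 0.0]
contact_force: [-3.8, -0.4, 9.9]
opening: -0.001
grasp_force: 5.2
```

Request:
carry_out(
  steps=[
    [[0,-0.5,0.1],[0,0,0],1],
    [[0,-1,0],[0,0,0],1],
    [[0,-1.5,0],[0,0,0],1],
    [[0,-1.5,0],[0,0,0],1],
    [[0,-1.5,0],[0,0,0],1],
  ],
)

```text
t: 10.1
tool_pos: [0.5675, 0.054, 0.0546]
tool_rot: [1.674, 2.655, 0.003]
contact_force: [4.2, 1.8, 4.5]
opening: -0.001
grasp_force: 2.6
```

```bash
cat > lid.py <<'E'
from h import *
s=state();f=grab_frame('wrist');T=camT(f,s);p=np.load('case.npy')
o=outline_of('lid',f);c,n=np.cos(p[2]),np.sin(p[2])
print(s['tool_pos'],s['contact_force'])
for k in o[:2]:
    m=k['region'];r=k['rect'];
    rows=np.arange(int(r[1]-r[3]/2),int(r[1]+r[3]/2))
    for e in ('min','max'):
        q=[]
        for v in rows:
            u=np.flatnonzero(m[v])
            if len(u):
                w=ray(f,T,getattr(u,e)(),v,.0436)[:2]-p[:2];q.append(c*w[0]+n*w[1])
        print(k['p'],e,'lid edge case x mm',np.round(np.percentile(q,[20,50,80])*1000,1))
w=s['tool_pos'][:2]-p[:2];print('tcp case xy',(c*w[0]+n*w[1])*1000,(-n*w[0]+c*w[1])*1000)
E
python3 lid.py
```

```text
[0.56748712 0.05399434 0.05461017] [4.16860251 1.75952778 4.54496221]
0.78 min lid edge case x mm [-2.8 -2.6 -2.2]
0.78 max lid edge case x mm [91.7 92.  92.2]
tcp case xy 42.52047118633587 -0.49618188946329644
```

Request:
carry_out(
  steps=[
    [[0,0,0.15],[0,0,0],1],
    [[0,0,0.15],[0,0,0],1],
    [[0,0,0.15],[0,0,0],1],
    [[0,0,0.1],[0,0,0],1],
    [[0,0,0],[0,0,0],1],
  ],
)

```text
t: 10.62
tool_pos: [0.5674, 0.0539, 0.0545]
tool_rot: [1.674, 2.656, 0.003]
contact_force: [-0.2, 1.2, 12.4]
opening: 0.002
grasp_force: 6.3
```

Request:
carry_out(
  steps=[
    [[0,-1,0],[0,0,0],1],
    [[0,-1,0],[0,0,0],1],
    [[0,-1.5,0],[0,0,0],1],
    [[0,-1.5,0],[0,0,0],1],
  ],
)

```text
t: 10.95
tool_pos: [0.5635, 0.0521, 0.0546]
tool_rot: [1.673, 2.654, 0.005]
contact_force: [3.8, 3.5, 9.2]
opening: -0.003
grasp_force: 4.6
```

```bash
python3 lid.py
```

```text
[0.56352274 0.05207593 0.05456335] [3.81856351 3.49332306 9.15958926]
0.97 min lid edge case x mm [-7.1 -6.9 -6.7]
0.97 max lid edge case x mm [87.4 87.8 88. ]
tcp case xy 38.11633813578412 -0.5108912046523327
```

Now the lid moves with the fingertips: 4.3 mm of lid travel for 4.4 mm of tool travel. I'll keep dragging.

Request:
carry_out(
  steps=[
    [[0,-2,0],[0,0,0],1],
    [[0,-2,0],[0,0,0],1],
    [[0,-2,0],[0,0,0],1],
    [[0,-2,0],[0,0,0],1],
    [[0,-2,0],[0,0,0],1],
    [[0,-2,0],[0,0,0],1],
  ],
)

```text
t: 11.55
tool_pos: [0.5527, 0.0468, 0.0546]
tool_rot: [1.673, 2.654, 0.005]
contact_force: [4.4, 2.9, 10.2]
opening: 0.004
grasp_force: 4.7
```

Request:
carry_out(
  steps=[
    [[0,-2,0],[0,0,0],1],
    [[0,-2.5,0],[0,0,0],1],
    [[0,-2.5,0],[0,0,0],1],
    [[0,-2.5,0],[0,0,0],1],
    [[0,-2.5,0],[0,0,0],1],
    [[0,-2.5,0],[0,0,0],1],
    [[0,-2.5,0],[0,0,0],1],
    [[0,-2.5,0],[0,0,0],1],
  ],
)

```text
t: 12.22
tool_pos: [0.5351, 0.0384, 0.0545]
tool_rot: [1.673, 2.654, 0.005]
contact_force: [3.7, 3.1, 10.2]
opening: 0.002
grasp_force: 5.0
```

Request:
carry_out(
  steps=[
    [[0,-2.5,0],[0,0,0],1],
    [[0,-2.5,0],[0,0,0],1],
    [[0,-2.5,0],[0,0,0],1],
    [[0,-2.5,0],[0,0,0],1],
    [[0,-2.5,0],[0,0,0],1],
    [[0,-2.5,0],[0,0,0],1],
    [[0,-2.5,0],[0,0,0],1],
    [[0,-2.5,0],[0,0,0],1],
    [[0,-2.5,0],[0,0,0],1],
    [[0,-2.5,0],[0,0,0],1],
  ],
)

```text
t: 13.05
tool_pos: [0.5126, 0.0275, 0.0545]
tool_rot: [1.673, 2.654, 0.005]
contact_force: [3.6, 4.1, 10.7]
opening: -0.003
grasp_force: 5.3
```

```bash
python3 lid.py
```

```text
[0.51262203 0.0275055  0.05453133] [ 3.57397445  4.11823231 10.71159618]
0.65 min lid edge case x mm [-63.6 -63.4 -63.2]
0.65 max lid edge case x mm [31.2 31.4 31.6]
tcp case xy -18.40419437884405 -0.64471301365539
```

Request:
carry_out(
  steps=[
    [[0,-2.5,0],[0,0,0],1],
    [[0,-2.5,0],[0,0,0],1],
    [[0,-2.5,0],[0,0,0],1],
    [[0,-2.5,0],[0,0,0],1],
    [[0,-2.5,0],[0,0,0],1],
    [[0,-2.5,0],[0,0,0],1],
    [[0,-2.5,0],[0,0,0],1],
    [[0,-2.5,0],[0,0,0],1],
    [[0,-2,0],[0,0,0],1],
    [[0,-2,0],[0,0,0],1],
  ],
)

```text
t: 13.98
tool_pos: [0.491, 0.0171, 0.0545]
tool_rot: [1.673, 2.654, 0.005]
contact_force: [3.2, 3.7, 11.1]
opening: -0.002
grasp_force: 5.7
```

Request:
carry_out(
  steps=[
    [[0,-1.5,0],[0,0,0],1],
    [[0,-1.5,0],[0,0,0],1],
    [[0,-1.5,0],[0,0,0],1],
    [[0,-1,0],[0,0,0],1],
    [[0,-1,0],[0,0,0],1],
    [[0,-1,0],[0,0,0],1],
    [[0,-0.5,0],[0,0,0],1],
    [[0,0,0],[0,0,0],1],
  ],
)

```text
t: 14.65
tool_pos: [0.4838, 0.0136, 0.0545]
tool_rot: [1.673, 2.654, 0.004]
contact_force: [3.5, 2.8, 12.2]
opening: -0.002
grasp_force: 6.2
```

```bash
python3 lid.py
```

```text
[0.48378153 0.01361268 0.05452598] [ 3.48106539  2.80449774 12.20825041]
0.85 min lid edge case x mm [-95.5 -95.3 -94.9]
0.85 max lid edge case x mm [-1.1 -0.8 -0.6]
tcp case xy -50.4164226941683 -0.6945122131957193
```

Request:
carry_out(
  steps=[
    [[0,-0.5,0],[0,0,0],1],
    [[0,-0.5,0],[0,0,0],1],
    [[0,-0.5,0],[0,0,0],1],
    [[0,-0.5,0],[0,0,0],1],
    [[0,0,0],[0,0,0],1],
  ],
)

```text
t: 15.17
tool_pos: [0.482, 0.0128, 0.0545]
tool_rot: [1.673, 2.654, 0.004]
contact_force: [3.3, 3.1, 12.8]
opening: -0.003
grasp_force: 6.1
```

```bash
python3 lid.py
```

```text
[0.48204645 0.01275957 0.05452853] [ 3.29690185  3.06619832 12.75526196]
0.6 min lid edge case x mm [-97.5 -97.3 -97.1]
0.6 max lid edge case x mm [-2.7 -2.6 -2.4]
tcp case xy -52.34979949837215 -0.7131056478316897
```

Request:
carry_out(
  steps=[
    [[0,0,-0.5],[0,0,0],1],
    [[0,0,-3],[0,0,0],1],
    [[0,0,-15],[0,0,0],1],
    [[0,0,-35],[0,0,0],1],
    [[0,0,-38],[0,0,0],1],
    [[0,0,-38],[0,0,0],1],
    [[-25,-17,-16],[0,0,0],1],
    [[-30,-20,0],[0,0,0],1],
    [[-30,-20,0],[0,0,0],1],
    [[-30,-20,0],[0,0,0],1],
  ],
)

```text
t: 16.1
tool_pos: [0.4594, -0.1256, 0.1991]
tool_rot: [1.674, 2.658, -0.0]
contact_force: [0.8, -0.1, -0.0]
opening: 0.005
grasp_force: 0.0
```

Request:
carry_out(
  steps=[
    [[-30,-20,0],[0,0,0],1],
    [[-30,-20,0],[0,0,0],-0.3],
    [[-22,-18,0],[0,0,0],-0.3],
    [[0,0,0],[0,0,0],-0.3],
    [[0,0,0],[0,0,0],-0.3],
    [[0,0,0],[0,0,0],-0.3],
  ],
)

```text
t: 16.6
tool_pos: [0.4429, -0.2228, 0.1985]
tool_rot: [-1.675, -2.657, -0.0]
contact_force: [-0.5, 0.3, 0.1]
opening: 0.653
grasp_force: 0.0
```

```bash
python3 - <<'E'
from h import *
s=state();f=grab_frame('wrist');T=camT(f,s);print(s['tool_pos'],s['tool_rot'],s['opening'])
im=f['color'].copy()
for o in outline_of('spool',f)[:4]:
    r=o['rect'];q=ray(f,T,r[0],r[1],.02);print(round(o['p'],2),np.round(r,1),q.round(4),'diam mm',r[2]*1000*(T[2,3]-.02)/f['intrinsics'][0][0]);
    c,_=cv2.findContours(o['region'].astype(np.uint8),0,1);cv2.drawContours(im,c,-1,(0,255,0),1)
f2=grab_frame('top');T2=camT(f2)
for o in outline_of('spool',f2)[:4]:
    r=o['rect'];print('top',round(o['p'],2),np.round(r,1),ray(f2,T2,r[0],r[1],.02).round(4))
for o in outline_of('lid',f2)[:1]:
    r=o['rect'];print('lid top',ray(f2,T2,r[0],r[1],.043))
h=im.shape[0];cv2.imwrite('pics/w3.png',im)
E
```

```text
[ 0.44285998 -0.22282724  0.19852468] [-1.67510531e+00 -2.65653257e+00 -1.94865864e-04] 0.6529433483189622
0.94 [187.2 146.2  30.5  28.4] [ 0.3821 -0.23    0.02  ] diam mm 27.947797491468346
0.91 [356.  121.4  73.   63.4] [ 0.5111 -0.1433  0.02  ] diam mm 66.89144973367834
0.9 [255.7 170.2  44.3  44.6] [ 0.4491 -0.2233  0.02  ] diam mm 40.59303045482123
top 0.96 [318.6 191.1  23.4  26.6] [ 0.5081 -0.1446  0.02  ]
top 0.83 [353.5 215.7  19.7  14.7] [ 0.4469 -0.2271  0.02  ]
top 0.56 [357.9 245.3  10.9  14.5] [ 0.3758 -0.2349  0.02  ]
lid top [0.48104998 0.01140505 0.043     ]
```

View pics/w3.png

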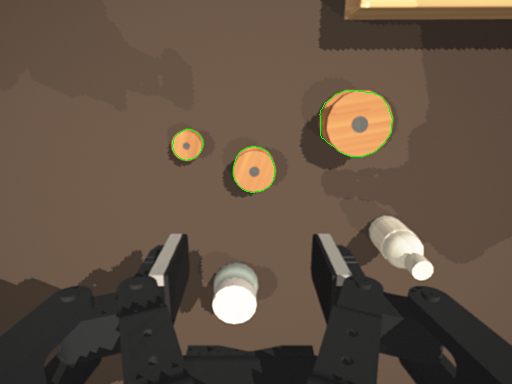

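The view shows three spools. The 40 mm one is at (254,171) between the open fingers, and the small and large neighbours are clear of the fingers.

```bash
python3 - <<'E'
from h import *
s=state();f=grab_frame('wrist');T=camT(f,s)
q=ray(f,T,254,171.5,.026);print(q,shift(s,[q[0],q[1],.014]))
p=np.load('case.npy');c,n=np.cos(p[2]),np.sin(p[2])
b=np.array([p[0]+c*.0505,p[1]+n*.0505]);print('bay',b)
print('spool->bay tool mm',(R.from_rotvec(s['tool_rot']).as_matrix().T@np.r_[b-q[:2],0])*1000)
E
```

```text
[ 0.44810633 -0.22367263  0.026     ] [ -3.0964821    3.81749473 184.80714202]
bay [0.57446678 0.0578935 ]
spool->bay tool mm [1.99210091e+02 2.35715481e+02 3.10158325e-03]
```

Request:
carry_out(
  steps=[
    [[-3,4,25],[0,0,0],-0.3],
    [[0,0,35],[0,0,0],-0.3],
    [[0,0,35],[0,0,0],-0.3],
    [[0,0,30],[0,0,0],-0.3],
    [[0,0,25],[0,0,0],-0.3],
    [[0,0,18],[0,0,0],-0.3],
    [[0,0,10],[0,0,0],-0.3],
    [[0,0,6.5],[0,0,0],-0.3],
    [[0,0,0],[0,0,0],-0.3],
  ],
)

```text
t: 17.65
tool_pos: [0.448, -0.224, 0.0138]
tool_rot: [-1.674, -2.657, 0.0]
contact_force: [0.0, 0.7, -0.2]
opening: 0.65
grasp_force: 0.0
```

Request:
carry_out(
  steps=[
    [[0,0,0],[0,0,0],1],
    [[0,0,0],[0,0,0],1],
    [[0,0,0],[0,0,0],1],
    [[0,0,0],[0,0,0],1],
    [[0,0,0],[0,0,0],1],
    [[0,0,0],[0,0,0],1],
  ],
)

```text
t: 18.15
tool_pos: [0.4486, -0.2245, 0.0156]
tool_rot: [1.674, 2.656, 0.0]
contact_force: [-1.4, 1.7, 6.9]
opening: 0.431
grasp_force: 59.4
```

Request:
carry_out(
  steps=[
    [[0,0,-5],[0,0,0],1],
    [[0,0,-15],[0,0,0],1],
    [[0,0,-30],[0,0,0],1],
    [[0,0,-35],[0,0,0],1],
    [[0,0,-30],[0,0,0],1],
    [[0,0,-15],[0,0,0],1],
    [[0,0,0],[0,0,0],1],
  ],
)

```text
t: 18.73
tool_pos: [0.4496, -0.2252, 0.1484]
tool_rot: [1.671, 2.652, 0.0]
contact_force: [1.2, 0.6, -0.4]
opening: 0.436
grasp_force: 60.2
```

```bash
python3 - <<'E'
from h import *
s=state();f=grab_frame('wrist');print(s['tool_pos'],s['opening'],s['contact_force'],s['grasp_force'])
g=grab_frame('side');T=camT(g);u=proj(g,T,s['tool_pos']).astype(int);print(u)
c=g['color'][max(u[1]-60,0):u[1]+40,u[0]-50:u[0]+50]
cv2.imwrite('pics/g1.png',np.hstack([cv2.resize(f['color'],(448,336)),cv2.resize(c,(336,336))]))
E
```

```text
[ 0.44960436 -0.22522399  0.14842597] 0.4358372902614325 [ 1.1642941   0.55379302 -0.38194731] 60.15983462333679
[313 210]
```

View pics/g1.png

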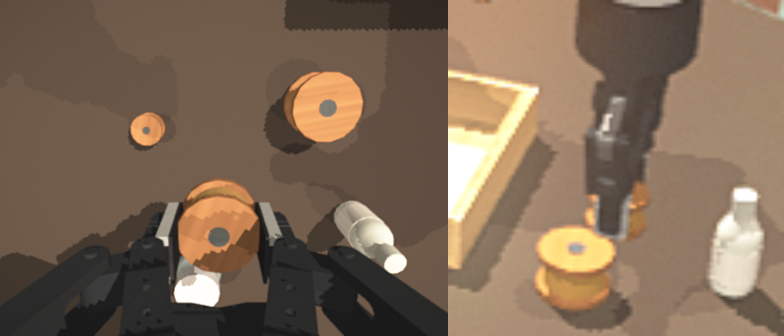

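```bash
python3 - <<'E'
from h import *
from scipy.optimize import least_squares
s=state();f=grab_frame('wrist');H=np.array(f['hand_eye'])
for z in (-.0155,-.0104,-.005,.0105,.0156,.02):
    for x in (0,.02):print(z,x,proj(f,H,[x,0,z]).round(1))
im=f['color'][190:320,185:315];cv2.imwrite('pics/g2.png',cv2.resize(im,(585,585),interpolation=cv2.INTER_CUBIC))
E
```

```text
-0.0155 0 [250.6 279.9]
-0.0155 0.02 [250.7 232.7]
-0.0104 0 [250.6 273. ]
-0.0104 0.02 [250.6 227.3]
-0.005 0 [250.5 266.2]
-0.005 0.02 [250.6 221.9]
0.0105 0 [250.4 249.2]
0.0105 0.02 [250.5 208.6]
0.0156 0 [250.4 244.3]
0.0156 0.02 [250.4 204.8]
0.02 0 [250.4 240.3]
0.02 0.02 [250.4 201.7]
```

View pics/g2.png

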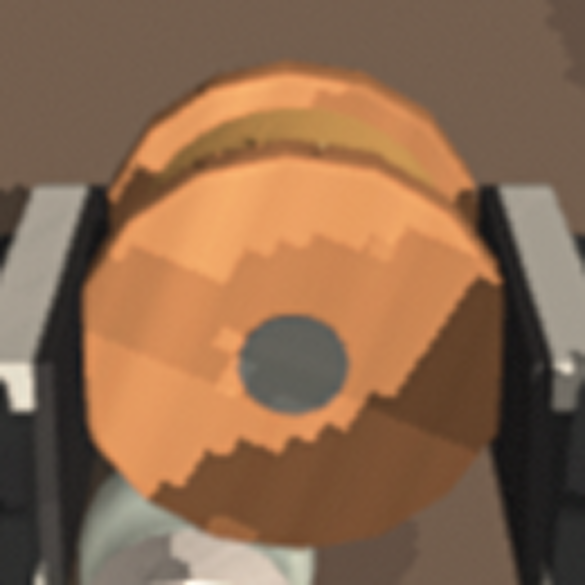

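The spool is held level. Its hole is at (250,270), within 3 px of the prediction for an upright spool. Next I'll carry it to the bay.

Request:
carry_out(
  steps=[
    [[12,14,0],[0,0,0],1],
    [[22,26,0],[0,0,0],1],
    [[24,28,0],[0,0,0],1],
    [[24,28,0],[0,0,0],1],
    [[24,28,0],[0,0,0],1],
    [[24,28,0],[0,0,0],1],
    [[24,28,0],[0,0,0],1],
    [[24,28,0],[0,0,0],1],
    [[14,18,0],[0,0,0],1],
    [[8,10,0],[0,0,0],1],
  ],
)

```text
t: 19.72
tool_pos: [0.5748, 0.0604, 0.1426]
tool_rot: [-1.671, -2.658, 0.002]
contact_force: [0.2, -0.2, -1.2]
opening: 0.433
grasp_force: 60.2
```

Request:
carry_out(
  steps=[
    [[0,0,10],[0,0,0],1],
    [[0,0,20],[0,0,0],1],
    [[0,0,20],[0,0,0],1],
    [[0,0,10],[0,0,0],1],
    [[0,0,0],[0,0,0],1],
  ],
)

```text
t: 20.13
tool_pos: [0.5727, 0.0569, 0.0813]
tool_rot: [-1.674, -2.653, 0.005]
contact_force: [-0.1, -0.9, -1.6]
opening: 0.437
grasp_force: 60.2
```

```bash
python3 lid.py; python3 - <<'E'
from h import *
s=state();print(shift(s,[.5745,.0579,.0235]),s['opening'],s['grasp_force'])
f=grab_frame('wrist');cv2.imwrite('pics/p1.png',f['color'])
E
```

```text
[0.57272039 0.05686053 0.081265  ] [-0.12824679 -0.87610373 -1.63254371]
0.81 min lid edge case x mm [-93.7 -86.6 -80.1]
0.81 max lid edge case x mm [-6.  -1.5 -1.2]
tcp case xy 48.478617019527746 -0.1758652145017782
[ 0.58215563  0.33419646 60.64145043] 0.43162292146220393 60.21180868148804
```

View pics/p1.png

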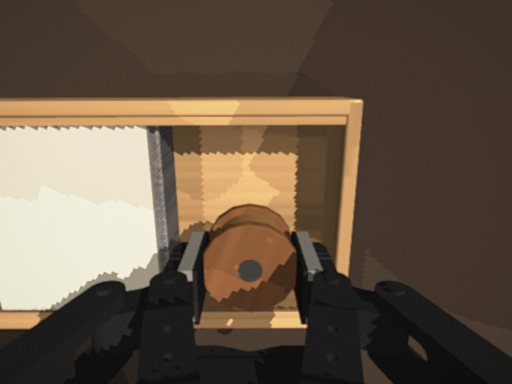

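The spool at (250,270) is over the open bay, which spans columns 175 to 345. The lid is back on the left. I'll lower it.

Request:
carry_out(
  steps=[
    [[0,2,14],[0,0,0],1],
    [[0,0,14],[0,0,0],1],
    [[0,0,12],[0,0,0],1],
    [[0,0,8],[0,0,0],1],
    [[0,0,5],[0,0,0],1],
    [[0,0,3],[0,0,0],1],
    [[0,0,1.5],[0,0,0],1],
    [[0,0,0],[0,0,0],1],
    [[0,0,0],[0,0,0],1],
  ],
)

```text
t: 21.03
tool_pos: [0.5768, 0.0588, 0.0272]
tool_rot: [1.675, 2.657, 0.001]
contact_force: [-0.3, 0.2, -0.9]
opening: 0.438
grasp_force: 60.2
```

Request:
carry_out(
  steps=[
    [[0,0,1],[0,0,0],1],
    [[0,0,0.8],[0,0,0],1],
    [[0,0,0.6],[0,0,0],1],
    [[0,0,0.6],[0,0,0],1],
    [[0,0,0],[0,0,0],1],
    [[0,0,0],[0,0,0],1],
  ],
)

```text
t: 21.53
tool_pos: [0.5765, 0.0588, 0.0238]
tool_rot: [1.675, 2.658, -0.0]
contact_force: [0.3, 1.2, -1.2]
opening: 0.433
grasp_force: 60.2
```

Request:
carry_out(
  steps=[
    [[0,0,0.5],[0,0,0],1],
    [[0,0,0.5],[0,0,0],1],
    [[0,0,0.4],[0,0,0],1],
    [[0,0,0],[0,0,0],1],
  ],
)

```text
t: 21.87
tool_pos: [0.5765, 0.0588, 0.0223]
tool_rot: [-1.675, -2.658, 0.0]
contact_force: [0.1, 0.0, -1.8]
opening: 0.432
grasp_force: 60.2
```

Request:
carry_out(
  steps=[
    [[0,0,0.4],[0,0,0],1],
    [[0,0,0.4],[0,0,0],1],
    [[0,0,0],[0,0,0],1],
  ],
)

```text
t: 22.12
tool_pos: [0.5765, 0.0588, 0.0222]
tool_rot: [-1.675, -2.658, 0.0]
contact_force: [-2.9, -0.2, 7.9]
opening: 0.433
grasp_force: 60.8
```

Contact with the floor: the z force went from -1.8 to 7.9 N. I'll let go gently and rise.

Request:
carry_out(
  steps=[
    [[0,0,-0.3],[0,0,0],0.05],
    [[0,0,0],[0,0,0],-0.08],
    [[0,0,0],[0,0,0],-0.08],
    [[0,0,0],[0,0,0],-0.08],
    [[0,0,0],[0,0,0],-0.08],
    [[0,0,0],[0,0,0],-0.08],
  ],
)

```text
t: 22.62
tool_pos: [0.5765, 0.0588, 0.0218]
tool_rot: [-1.675, -2.658, 0.0]
contact_force: [-0.7, 1.0, 0.3]
opening: 0.539
grasp_force: 0.0
```

Request:
carry_out(
  steps=[
    [[0,0,-3],[0,0,0],-0.08],
    [[0,0,-8],[0,0,0],-0.08],
    [[0,0,-15],[0,0,0],-0.08],
    [[0,0,-25],[0,0,0],-0.08],
    [[0,0,-25],[0,0,0],-0.08],
    [[0,0,-15],[0,0,0],1],
    [[0,-15,-5],[0,0,0],1],
    [[0,-25,0],[0,0,0],1],
    [[0,-25,0],[0,0,0],1],
    [[0,-20,0],[0,0,0],1],
  ],
)

```text
t: 23.45
tool_pos: [0.4984, 0.0217, 0.1186]
tool_rot: [1.675, 2.658, 0.0]
contact_force: [0.3, -0.4, -0.2]
opening: 0.004
grasp_force: 0.0
```

```bash
python3 lid.py; python3 - <<'E'
from h import *
s=state();print(s['opening'],s['t'])
f=grab_frame('wrist');cv2.imwrite('pics/p2.png',f['color'])
E
```

```text
[0.49843781 0.0217096  0.11860189] [ 0.34692845 -0.41976339 -0.20935439]
tcp case xy -33.699812481658086 0.26557862034225743
-0.0010790618711557193 23.55
```

View pics/p2.png

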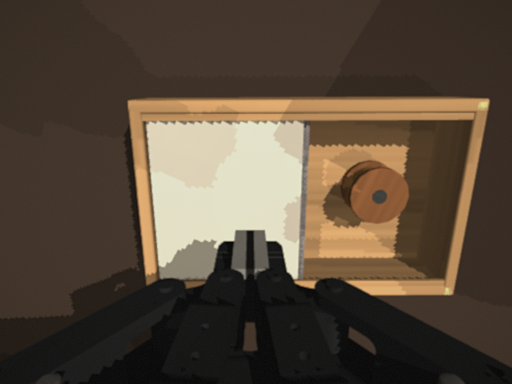

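The spool stands upright in the bay at (378,196). The lid is fully back, at columns 148 to 305. Next I'll press on it again.

Request:
carry_out(
  steps=[
    [[0,-7,10],[0,0,0],1],
    [[0,-6,18],[0,0,0],1],
    [[0,0,15],[0,0,0],1],
    [[0,0,9],[0,0,0],1],
    [[0,0,4],[0,0,0],1],
    [[0,0,2],[0,0,0],1],
    [[0,0,0],[0,0,0],1],
    [[0,0,0],[0,0,0],1],
    [[0,0,0],[0,0,0],1],
  ],
)

```text
t: 24.35
tool_pos: [0.4886, 0.0166, 0.0605]
tool_rot: [1.675, 2.657, 0.001]
contact_force: [0.7, 0.4, 0.4]
opening: -0.003
grasp_force: 0.0
```

Request:
carry_out(
  steps=[
    [[0,0,0.7],[0,0,0],1],
    [[0,0,0.7],[0,0,0],1],
    [[0,0,0.7],[0,0,0],1],
    [[0,0,0.7],[0,0,0],1],
    [[0,0,0.7],[0,0,0],1],
    [[0,0,0.5],[0,0,0],1],
    [[0,0,0.4],[0,0,0],1],
    [[0,0,0],[0,0,0],1],
    [[0,0,0],[0,0,0],1],
  ],
)

```text
t: 25.1
tool_pos: [0.4881, 0.0165, 0.0555]
tool_rot: [-1.675, -2.658, 0.0]
contact_force: [0.4, 0.2, 0.2]
opening: 0.001
grasp_force: 0.0
```

Request:
carry_out(
  steps=[
    [[0,0,0.25],[0,0,0],1],
    [[0,0,0.25],[0,0,0],1],
    [[0,0,0.2],[0,0,0],1],
    [[0,0,0.2],[0,0,0],1],
    [[0,0,0],[0,0,0],1],
  ],
)

```text
t: 25.52
tool_pos: [0.4881, 0.0165, 0.0546]
tool_rot: [-1.675, -2.658, 0.0]
contact_force: [-0.6, 0.1, -0.3]
opening: 0.001
grasp_force: 0.4
```

Request:
carry_out(
  steps=[
    [[0,0,0.1],[0,0,0],1],
    [[0,0,0.1],[0,0,0],1],
    [[0,0,0.1],[0,0,0],1],
    [[0,0,0],[0,0,0],1],
  ],
)

```text
t: 25.85
tool_pos: [0.4881, 0.0165, 0.0546]
tool_rot: [1.675, 2.658, 0.0]
contact_force: [-2.9, -0.1, 5.0]
opening: 0.005
grasp_force: 3.2
```

Request:
carry_out(
  steps=[
    [[0,0,0.1],[0,0,0],1],
    [[0,0,0.1],[0,0,0],1],
    [[0,0,0],[0,0,0],1],
  ],
)

```text
t: 26.1
tool_pos: [0.4881, 0.0165, 0.0545]
tool_rot: [1.675, 2.658, 0.0]
contact_force: [-2.3, -0.5, 9.3]
opening: 0.001
grasp_force: 4.7
```

Request:
carry_out(
  steps=[
    [[0,0.3,0],[0,0,0],1],
    [[0,0.4,0],[0,0,0],1],
    [[0,0.5,0],[0,0,0],1],
  ],
)

```text
t: 26.35
tool_pos: [0.4889, 0.0169, 0.0545]
tool_rot: [-1.675, -2.657, 0.001]
contact_force: [-4.7, -2.1, 11.0]
opening: -0.003
grasp_force: 5.5
```

Lateral force is about 5 N and normal force 11 N, so the lid should be sliding. I'll continue and check.

Request:
carry_out(
  steps=[
    [[0,1,0],[0,0,0],1],
    [[0,1,0],[0,0,0],1],
    [[0,1.5,0],[0,0,0],1],
    [[0,1.5,0],[0,0,0],1],
  ],
)

```text
t: 26.68
tool_pos: [0.4934, 0.0191, 0.0545]
tool_rot: [-1.675, -2.657, 0.001]
contact_force: [-4.9, -1.2, 10.8]
opening: 0.003
grasp_force: 5.5
```

```bash
python3 lid.py
```

```text
[0.49341596 0.01907677 0.05452406] [-4.94353364 -1.22409439 10.82299391]
0.96 min lid edge case x mm [-91.5 -91.3 -91.1]
0.96 max lid edge case x mm [-2.1  2.9  3.2]
tcp case xy -39.36639980104388 0.0641959932453414
```

Request:
carry_out(
  steps=[
    [[0,2,0],[0,0,0],1],
    [[0,2,0],[0,0,0],1],
    [[0,2.5,0],[0,0,0],1],
    [[0,2.5,0],[0,0,0],1],
    [[0,2.5,0],[0,0,0],1],
    [[0,2.5,0],[0,0,0],1],
    [[0,2.5,0],[0,0,0],1],
    [[0,2.5,0],[0,0,0],1],
  ],
)

```text
t: 27.45
tool_pos: [0.5106, 0.0274, 0.0545]
tool_rot: [-1.675, -2.657, 0.001]
contact_force: [-5.0, -1.5, 11.3]
opening: -0.001
grasp_force: 5.5
```

Request:
carry_out(
  steps=[
    [[0,2.5,0],[0,0,0],1],
    [[0,2.5,0],[0,0,0],1],
    [[0,2.5,0],[0,0,0],1],
    [[0,2.5,0],[0,0,0],1],
    [[0,2.5,0],[0,0,0],1],
    [[0,2.5,0],[0,0,0],1],
    [[0,2.5,0],[0,0,0],1],
    [[0,2.5,0],[0,0,0],1],
    [[0,2.5,0],[0,0,0],1],
    [[0,2.5,0],[0,0,0],1],
  ],
)

```text
t: 28.28
tool_pos: [0.5331, 0.0382, 0.0545]
tool_rot: [-1.675, -2.657, 0.001]
contact_force: [-5.9, -1.2, 9.8]
opening: 0.002
grasp_force: 5.4
```

Request:
carry_out(
  steps=[
    [[0,2.5,0],[0,0,0],1],
    [[0,2.5,0],[0,0,0],1],
    [[0,2.5,0],[0,0,0],1],
    [[0,2.5,0],[0,0,0],1],
    [[0,2.5,0],[0,0,0],1],
    [[0,2.5,0],[0,0,0],1],
    [[0,2.5,0],[0,0,0],1],
    [[0,2.5,0],[0,0,0],1],
    [[0,2.5,0],[0,0,0],1],
    [[0,2.5,0],[0,0,0],1],
  ],
)

```text
t: 29.12
tool_pos: [0.5556, 0.049, 0.0546]
tool_rot: [-1.675, -2.657, 0.001]
contact_force: [-5.4, -1.3, 11.0]
opening: 0.002
grasp_force: 5.3
```

```bash
python3 lid.py
```

```text
[0.55559763 0.04904389 0.05455247] [-5.42830065 -1.26463347 11.03139489]
0.57 min lid edge case x mm [-22.7 -22.5 -22.3]
0.57 max lid edge case x mm [71.6 72.2 72.3]
tcp case xy 29.659491435623842 0.18370235085729025
```

Request:
carry_out(
  steps=[
    [[0,2.5,0],[0,0,0],1],
    [[0,2.5,0],[0,0,0],1],
    [[0,2.5,0],[0,0,0],1],
    [[0,2.5,0],[0,0,0],1],
    [[0,2.5,0],[0,0,0],1],
    [[0,2,0],[0,0,0],1],
    [[0,2,0],[0,0,0],1],
    [[0,1.5,0],[0,0,0],1],
    [[0,1,0],[0,0,0],1],
    [[0,1,0],[0,0,0],1],
  ],
)

```text
t: 30.05
tool_pos: [0.5736, 0.0577, 0.0545]
tool_rot: [-1.674, -2.657, 0.001]
contact_force: [-6.2, 0.6, 10.6]
opening: -0.002
grasp_force: 5.3
```

Request:
carry_out(
  steps=[
    [[0,0.6,0],[0,0,0],1],
    [[0,0.6,0],[0,0,0],1],
    [[0,0.6,0],[0,0,0],1],
    [[0,0.6,0],[0,0,0],1],
    [[0,0.6,0],[0,0,0],1],
  ],
)

```text
t: 30.47
tool_pos: [0.5762, 0.059, 0.0545]
tool_rot: [-1.674, -2.657, 0.001]
contact_force: [-5.7, 1.3, 10.3]
opening: -0.002
grasp_force: 5.2
```

```bash
python3 lid.py
```

```text
[0.57623153 0.05899678 0.05453812] [-5.66474202  1.29600767 10.30960784]
0.83 min lid edge case x mm [0.2 0.4 0.6]
0.83 max lid edge case x mm [94.6 95.1 95.3]
0.23 min lid edge case x mm [-70.5 -61.8 -54.3]
0.23 max lid edge case x mm [ 54.9 105.6 105.8]
tcp case xy 52.56834736042211 0.2313057017370307
```

Request:
carry_out(
  steps=[
    [[0,0.5,0],[0,0,0],1],
    [[0,0.5,0],[0,0,0],1],
    [[0,0.5,0],[0,0,0],1],
    [[0,0.5,0],[0,0,0],1],
  ],
)

```text
t: 30.9
tool_pos: [0.578, 0.0598, 0.0546]
tool_rot: [-1.675, -2.657, 0.001]
contact_force: [-5.7, 0.5, 10.6]
opening: -0.002
grasp_force: 5.2
```

```bash
python3 lid.py
```

```text
[0.57802401 0.0598466  0.05455557] [-5.71243401  0.4727372  10.57895219]
0.61 min lid edge case x mm [2.1 2.3 2.5]
0.61 max lid edge case x mm [95.9 97.  97.2]
tcp case xy 54.552048502556595 0.2221097377843352
```

Request:
carry_out(
  steps=[
    [[0,0.4,0],[0,0,0],1],
    [[0,0.4,0],[0,0,0],1],
    [[0,0.4,0],[0,0,0],1],
    [[0,0.4,0],[0,0,0],1],
  ],
)

```text
t: 31.33
tool_pos: [0.5783, 0.06, 0.0545]
tool_rot: [-1.673, -2.655, 0.005]
contact_force: [-14.3, -5.0, 17.8]
opening: -0.001
grasp_force: 8.8
```

```bash
python3 lid.py
```

```text
[0.57825096 0.05998528 0.05447613] [-14.27592536  -4.97330994  17.79181322]
0.83 min lid edge case x mm [2.3 2.4 2.7]
0.83 max lid edge case x mm [94.7 97.1 97.3]
tcp case xy 54.81666144990897 0.24896919433711057
```

The lid is against its stop: the TCP has stopped advancing and the force has risen. I'll back the command off and lift.

Request:
carry_out(
  steps=[
    [[0,-0.5,-0.1],[0,0,0],1],
    [[0,-0.5,-0.2],[0,0,0],1],
    [[0,0,-0.3],[0,0,0],1],
    [[0,0,-0.5],[0,0,0],1],
    [[0,0,-2],[0,0,0],1],
    [[0,0,-10],[0,0,0],1],
    [[0,0,-25],[0,0,0],1],
    [[0,0,-35],[0,0,0],1],
    [[0,-20,-30],[0,0,0],1],
    [[0,-20,0],[0,0,0],1],
  ],
)

```text
t: 32.27
tool_pos: [0.5455, 0.0428, 0.1632]
tool_rot: [1.67, 2.652, 0.008]
contact_force: [0.2, -0.6, -0.2]
opening: -0.004
grasp_force: 0.0
```

Request:
carry_out(
  steps=[
    [[0,-20,-20],[0,0,0],1],
    [[0,0,0],[0,0,0],1],
    [[0,0,0],[0,0,0],1],
    [[0,0,0],[0,0,0],1],
  ],
)

```text
t: 32.6
tool_pos: [0.5254, 0.0343, 0.1774]
tool_rot: [1.675, 2.657, 0.001]
contact_force: [0.2, -0.6, 0.0]
opening: 0.0
grasp_force: 0.0
```

```bash
python3 lid.py; python3 - <<'E'
from h import *
f=grab_frame('wrist');cv2.imwrite('pics/end.png',f['color'])
E
```

```text
[0.5254053  0.03425451 0.17743022] [ 0.22984661 -0.59417977  0.02042687]
0.9 min lid edge case x mm [2.5 2.7 3.6]
0.9 max lid edge case x mm [96.8 97.1 97.3]
tcp case xy -3.959368382744898 -0.08965102176477059
```

View pics/end.png

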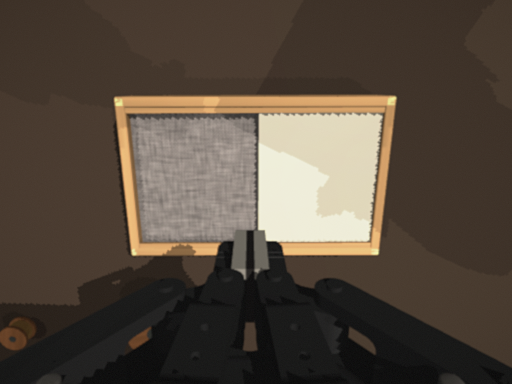

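The lid is home against the far wall, at columns 258 to 382, and the robot is clear of everything.

```bash
python3 -c "
from rig import *
print(job_done())"
```

```text
the job is handed in; nothing more can be done
None
```

The spool stands upright in the bay with the lid slid home against its stop, and the job is handed in at about 33 s; no pass/fail verdict came back, and the highest lid load I read was about 23 N, at the home stop.

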